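# Reset a tripped sander panel

## Task

The disc sander has tripped. With a fingertip, reach down the well of the grey box that holds the red reset key, press that key all the way down, keep it down for about a second and let it come back up; only then push the black toggle lever right over to its far side, away from the robot (the green dot). Do not press the yellow key, and do not lift or shift the tumbler, glue jar, wood offcut or screwdriver standing about.

Things in the scene. Friction and masses are not known exactly. Their poses are not given: they have to be found in the camera images.
- panel: Plywood board 130 (x) by 340 (y) by 12 mm thick, fixed on the bench; origin at the centre of its underside. Its top carries three fixed modules in a row along its y axis, 110 mm apart, in any order: reset box, test box and toggle. All three are turned as the panel is; the panel's x axis points roughly away from the robot.
- reset_box: Grey square box 84 x 84 mm, 60 mm tall, fixed on the panel; origin at the centre of its underside (12 mm above the bench). A vertical round well, 48 mm across and open at the top, goes 34 mm down in its middle; the red key stands at the bottom of the well.
- reset_mouth (a point): Centre of the mouth of the reset box's well, level with the box's top, 72 mm above the bench.
- reset_key_top (a point): Centre of the top face of the red key (upright, round, 30 mm across), 18 mm below the mouth of the well when up and 24 mm below when fully down; it moves with the key.
- reset_key (a joint): How far the red key is pressed: 0 up, 0.006 m fully down. Its spring takes 1.5 N to start and 5 N fully down, and brings it back up when let go.
- test_mouth (a point): Centre of the mouth of the well of the other, alike grey box, level with its top, 72 mm above the bench; its key is yellow and must not be pressed.
- test_key (a joint): How far the yellow key is pressed: 0 up, 0.006 m fully down.
- toggle_base: Grey block 70 (x) by 50 (y) by 25 mm tall, the foot of the toggle lever, fixed on the panel; origin at the centre of its underside (12 mm above the bench). The lever's pivot runs along the block's y axis, 22 mm above this origin. White dot on the near side (-x), green dot on the far side (+x).
- toggle_tip (a point): Centre of the black ball (26 mm across) on the end of the toggle lever; the 10 mm steel rod is 70 mm long from pivot to ball centre. It moves with the lever.
- toggle (a joint): Angle of the toggle: 0 leaning 0.5 rad to the block's -x (towards the robot), 1.0 leaning 0.5 rad to its +x (away), where it stops. It may start at 0 to 0.15. Stays where it is left; it takes about 1 N at the ball to move.
- tumbler: Blue upright drinking tumbler, 68 mm across, 120 mm tall; origin at the centre of its underside.
- glue_jar: White jar with green cap, 60 mm across, 80 mm tall, upright; origin at the centre of its underside.
- offcut: Brown wooden block 35 x 120 x 22 mm lying flat; origin at the centre of its underside, long axis its y.
- driver: Screwdriver with orange handle, 200 mm long, 26 mm thick, lying flat; origin under its middle, long axis its x.
There are look-alikes about, which are no part of the job. There is more than one size of the glue_jar; the one meant has the size given above.

How it is judged (in metres and radians):
On the way, in this order (a step that is already met when the one before it is completed fails the run):
1. the fingers hold the red key fully down (at least 4.5 of its 6 mm) for 0.6 s, the toggle not yet pushed (value of joint reset_key above 0.0045 m and contact force between the fingers and reset_box above 1 N and value of joint toggle below 0.4 rad), for 0.6 s.
2. the red key is back up (within 1.5 mm), the toggle not yet pushed (value of joint reset_key below 0.0015 m and value of joint toggle below 0.4 rad), for 0.05 s.
3. the toggle is pushed over to its far side (beyond 0.85 rad of 1.0) (value of joint toggle above 0.85 rad), for 0.1 s.
At the end, for the whole second after the job is handed in: The toggle lies over on its far side (beyond 0.85 of 1.0 rad), the red and the yellow keys are up (within 1.5 mm), and the tumbler, jar, offcut and screwdriver rest within 20 mm of where they were (value of joint toggle above 0.85 rad and value of joint each of reset_key, test_key below 0.0015 m and distance of each of tumbler, glue_jar, offcut, driver from where it was at the start of the episode below 0.02 m and linear speed of each of tumbler, glue_jar, offcut, driver below 0.02 m/s); the robot touches nothing.
It fails at once if the yellow key is pressed (more than 2.5 mm) (value of joint test_key above 0.0025 m).
It fails at once if the blue tumbler is lifted, tipped or shifted by more than 20 mm (distance of tumbler from where it was at the start of the episode above 0.02 m or angle between tumbler's own z axis and vertical above 0.3 rad).
It fails at once if the glue jar is lifted, tipped or shifted by more than 20 mm (distance of glue_jar from where it was at the start of the episode above 0.02 m or angle between glue_jar's own z axis and vertical above 0.3 rad).
It fails at once if the wood offcut is lifted, tipped or shifted by more than 20 mm (distance of offcut from where it was at the start of the episode above 0.02 m).
It fails at once if the screwdriver is lifted, tipped or shifted by more than 20 mm (distance of driver from where it was at the start of the episode above 0.02 m).
It also fails if it takes over 40 s, if anything falls off the work surface, if the arm or the gripper's body presses on something with over 40 N, if the wrist force passes 120 N, or if a joint passes its speed limit or range.

## Robot

A 6-joint arm with a two-finger parallel gripper is mounted at the origin on the work surface. World frame = base frame: x ahead of the robot, y to its left, z up, the work surface at z = 0. Lengths are in mm, angles in rad, forces in N, time in s.
With the tool pointing down it reaches from about 350 to 975 mm from the base axis. Payload 7.1 kg.
Tool frame: the origin (TCP) lies midway between the tips of the shut fingers; the grasp point (between the pads) lies 19 mm behind it; z points along the fingers, y is the line along which they close (so a half turn about z gives the same grasp; the last joint's range is limited). The gripper opens to 88 mm and grips with 3 to 60 N. Pads are 20 mm wide; open, the fingers measure 115 mm over their backs; the gripper's body (75 mm by 178 mm) begins 61 mm behind the grasp point.
Start: joints at [-0.019, 0.423, 1.63, -0, 1.089, -0.019], TCP at [624.984, 0.026, 222.675] pointing down, gripper open.
Joint ranges: [-3, 3], [-0.9, 2.11], [0.09, 2.58], [-1.31, 4.45], [0.11, 2.69], [-2.54, 2.54]. Speed limits (rad/s): [2.39, 2.39, 3.01, 3.14, 3.14, 3.14].

## Interface

Orientations are given as a rotation vector (axis times angle).
In Python, from workcell import ctrl gives the robot as it stands. The module is installed in compiled form; this text tells all that it offers.
- The arm moves only by the tool servo_tool, never from a script. Its argument "increments" is a list of rows, each a list of 7 numbers: the shift along the world's x, y, z in cm, then the turn, a rotation vector about the world's x, y, z in degrees, then the opening, from -1 (shut) to 1 (fully open). A call has 1 to 20 rows; each row is the pose to reach, as a shift and turn from the pose commanded when the call began; what a row does not reach only later rows make up. A row lasts 1/12 s, in which the tool goes at most 41.7 mm and 7.16 degrees, less where a joint would pass 70% of its speed; a pose out of reach is approached as far as the arm can. A call with a gripper value outside its range is refused whole. The fingers move at their own pace and stop on an object; the grip force is fixed at half the most. Time passes only in rows, so rows that repeat a pose let the fingers close. It gives the time, the measured TCP pose, the force, the opening and the grip force at its end, in the units of the state.
- ctrl.get_obs(): the state, without advancing time (a new reading comes with each control period).
- ctrl.get_image(name): name is "scene" or "side" or "wrist"; returns a dict with "image" (384x512x3 uint8, red, green, blue), "fx", "fy", "cx", "cy" (pixels), "extrinsics" (4x4, takes a point from camera to world coordinates); the wrist camera has in their place "tool_from_camera" (4x4, takes a point from camera to tool coordinates, whose origin is the TCP and whose axes are the flange's). Camera axes: x right, y up, looking along -z (the intrinsics and any distortion apply to the point x, -y, -z); pixel columns grow to the right and rows downward; lengths in mm; the calibration is good to about 2 mm. The wrist camera is an equidistant fisheye: a pixel r from the principal point sees the ray r / f radians off the axis. A picture is of the moment at which its call begins: read the wrist's pose just before it. There is no depth.
- ctrl.close_job(): hands the job in; it is judged then, once.
The state is a dict: "t": time; "qpos": joint angles; "qvel": joint speeds; "joint_torque": joint torques, N m; "ee_pos": TCP position; "orientation": TCP orientation; "ft_force": force on the tool from outside, world axes, zero at the start; "moment": the same for the moment, N m; "width": finger opening in mm; "grasp_force": force on a finger pad.
Only numpy, scipy, OpenCV 4.12 (cv2) and the standard library are available. Lean on these libraries where they do the work, as an engineer would, in place of code of your own. Each camera call takes 0.05 s, during which the arm holds its last target. There are 200 camera calls.

## Working session

There is one attempt and no reset: what is moved stays moved. The work goes in short steps, Python scripts to look and compute and a tool call to move; the robot and the scene stay as the last step left them, time stands still between calls to the robot, and variables do not carry over. Pictures are saved under pics/ and viewed, at most 10 in all, crops included, and the job is handed in when it is done.

Besides the shell and the picture viewer there is one more tool, called as name(argument=value, ...) on one line, values as JSON. servo_tool: Moves the arm, as the interface text tells. Its arguments: {"type":"object","properties":{"increments":{"type":"array","items":{"type":"array","items":{"type":"number"}}}},"required":["increments"]}

```bash
mkdir -p pics
cat > h.py <<'E'
import numpy as np, cv2, pickle
from workcell import ctrl
def snap(n,f):
    o=ctrl.get_obs(); d=ctrl.get_image(n); d['obs']=o
    cv2.imwrite(f'pics/{f}.png',d['image'][:,:,::-1]); pickle.dump(d,open(f'{f}.pkl','wb')); return d
def ray(d,u,v):
    E=np.array(d['extrinsics']); r=np.array([(u-d['cx'])/d['fx'],-(v-d['cy'])/d['fy'],-1.])
    return E[:3,3],E[:3,:3]@r
def onz(d,u,v,z):
    o,r=ray(d,u,v); return o+r*(z-o[2])/r[2]
def proj(d,p):
    E=np.linalg.inv(np.array(d['extrinsics'])); q=E[:3,:3]@np.array(p,float)+E[:3,3]
    return d['cx']+d['fx']*q[0]/-q[2], d['cy']-d['fy']*q[1]/-q[2]
def wray(d,u,v):
    from scipy.spatial.transform import Rotation as R
    T=np.array(d['tool_from_camera']); x,y=(u-d['cx'])/d['fx'],(v-d['cy'])/d['fy']; t=np.hypot(x,y)
    s=np.sin(t)/max(t,1e-9); c=np.array([x*s,-y*s,-np.cos(t)])
    W=R.from_rotvec(d['obs']['orientation']).as_matrix()
    return W@T[:3,3]+d['obs']['ee_pos'], W@T[:3,:3]@c
def wonz(d,u,v,z):
    o,r=wray(d,u,v); return o+r*(z-o[2])/r[2]
E
python3 - <<'E'
from h import *
a=[snap(n,n+'0') for n in('scene','side','wrist')]
for d in a: print(d['image'].shape,[k for k in d], d.get('extrinsics'))
cv2.imwrite('pics/ab.png',cv2.resize(np.vstack([a[0]['image'],a[1]['image']])[:,:,::-1],(400,600)))
print(a[0]['obs'])
E
```

```text
(384, 512, 3) ['image', 'fx', 'fy', 'cx', 'cy', 'extrinsics', 'obs'] [[ 4.86806170e-01 -6.04564083e-01  6.30493476e-01  1.18808294e+03]
 [ 8.73326643e-01  3.22063068e-01 -3.65480443e-01 -3.76282894e+02]
 [ 1.78976856e-02  7.28544885e-01  6.84764210e-01  8.47685519e+02]
 [ 0.00000000e+00  0.00000000e+00  0.00000000e+00  1.00000000e+00]]
(384, 512, 3) ['image', 'fx', 'fy', 'cx', 'cy', 'extrinsics', 'obs'] [[ 8.07195507e-01  3.92387183e-01 -4.40984933e-01  2.92852171e+01]
 [-5.90284113e-01  5.36221664e-01 -6.03349809e-01 -6.22159028e+02]
 [-2.81057125e-04  7.47327656e-01  6.64455639e-01  7.89071063e+02]
 [ 0.00000000e+00  0.00000000e+00  0.00000000e+00  1.00000000e+00]]
(384, 512, 3) ['image', 'fx', 'fy', 'cx', 'cy', 'tool_from_camera', 'obs'] None
{'t': 0.0, 'qpos': array([-1.89886391e-02,  4.23806090e-01,  1.63066775e+00,  1.26620139e-05,
        1.08857868e+00, -1.90319533e-02]), 'qvel': array([-0.00128423, -0.00040577, -0.00044782, -0.00025578, -0.00096986,
       -0.00089398]), 'joint_torque': array([ 1.28069914e-03, -5.44622147e+01, -2.73670936e+01,  6.42951974e-02,
        2.27214623e-02, -1.51321510e-04]), 'ee_pos': array([6.24463639e+02, 4.64798935e-02, 2.21932127e+02]), 'orientation': array([-2.22065045e+00, -2.22073358e+00,  1.57715976e-03]), 'ft_force': array([-0.31876867, -1.22585573, -0.2775962 ]), 'moment': array([ 0.00113992,  0.00685913, -0.00852025]), 'grasp_force': 0.0, 'width': 87.69504367333558}
```

View pics/scene0.png

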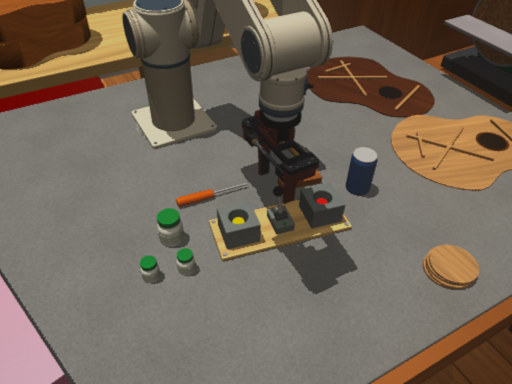

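View pics/side0.png

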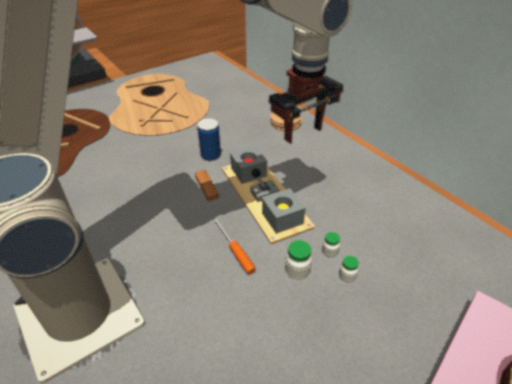

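View pics/wrist0.png

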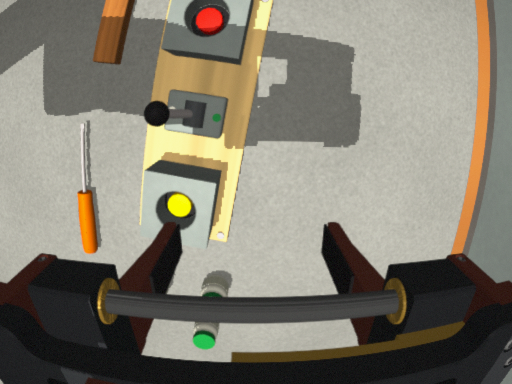

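The scene view shows the red key at (322,202) in the far-right box, the yellow key at (238,222) and the toggle at (281,217). The side view shows red at (248,160) and yellow at (283,207). The wrist view shows red at (209,20), yellow at (180,205), the toggle ball at (157,113) leaning towards the robot, and the green dot at (217,118).

Possible mix-up: the yellow-key box at scene (238,222). I choose the red-key box at scene (322,202).

Run:
```python
from h import *
L=lambda f:pickle.load(open(f+'.pkl','rb'))
S,D,W=L('scene0'),L('side0'),L('wrist0')
def cen(d,lo,hi,roi):
    x0,y0,x1,y1=roi; h=cv2.cvtColor(d['image'],cv2.COLOR_RGB2HSV)[y0:y1,x0:x1]
    m=cv2.inRange(h,lo,hi); n,_,s,c=cv2.connectedComponentsWithStats(m)
    if n<2: return None
    i=1+s[1:,4].argmax(); return c[i]+[x0,y0],s[i]
red=((0,170,90),(8,255,255)); yel=((24,170,120),(34,255,255)); blk=((0,0,0),(180,255,45))
for nm,r,z,rois in (('red',red,54,[(300,185,345,220),(235,150,265,175),(180,0,240,45)]),('yel',yel,54,[(220,205,255,240),(270,195,297,220),(155,185,205,225)])):
    for d,roi,f in zip((S,D,W),rois,(onz,onz,wonz)):
        c=cen(d,*r,roi)
        if c: print(nm,c[0].round(1),c[1],f(d,*c[0],z).round(1))
c=cen(W,*blk,(140,95,172,132)); print('ball',c,wonz(W,*c[0],95).round(1))
print('green dot',wonz(W,217,118,37).round(1))
# obstacles
for n,u,v,z in (('drv handle',89,222,13),('drv tip',84,125,5),('offcut end',108,62,22)): print(n,wonz(W,u,v,z).round(0))
for n,u,v,z in (('tumbler',363,156,120),('jar',168,216,80),('drv a',180,199,13),('drv b',248,185,5)): print(n,onz(S,u,v,z).round(0))
for n,u,v,z in (('tumbler',209,125,120),('jar',300,250,80),('off a',201,172,22),('off b',211,197,22)): print(n,onz(D,u,v,z).round(0))
cv2.imwrite('pics/c.png',cv2.resize(np.hstack([S['image'][170:260,200:360]])[:,:,::-1],None,fx=4,fy=4,interpolation=2))
```

```text
red [321.4 200.6] [16 13 12  6 55] [574.3 173.9  54. ]
red [248.  159.9] [10  9  7  3 19] [581.5 179.8  54. ]
red [209.   19.6] [ 16   8  27  25 535] [576.6 173.9  54. ]
yel [237.9 220. ] [12 12 13  7 68] [533.8 -42.9  54. ]
yel [282.9 205.6] [ 9  9  9  4 31] [540.9 -36.9  54. ]
yel [179.  204.7] [ 12   8  25  24 449] [535.8 -40.7  54. ]
ball (array([156.34640523, 113.11982571]), array([  4,   7,  25,  24, 459], dtype=int32)) [528.5  71.1  95. ]
green dot [583.1  60.5  37. ]
drv handle [376. -86.  13.]
drv tip [386.  59.   5.]
offcut end [438. 140.  22.]
tumbler [541. 319. 120.]
jar [ 467. -192.   80.]
drv a [ 361. -126.   13.]
drv b [390.  63.   5.]
tumbler [537. 322. 120.]
jar [ 462. -194.   80.]
off a [456. 249.  22.]
off b [422. 135.  22.]
```

View pics/c.png

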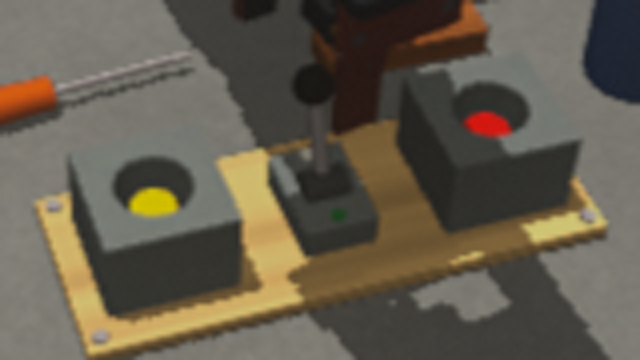

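The crop confirms it: the red key is in the box at the right of the crop (490,125), the yellow key is on the left (153,203), and the ball is between them at (312,85). Next I go above the red well with the fingers shut.

servo_tool(increments=[[-1, 3.5, 0, 0, 0, 0, -1], [-2, 7, -1, 0, 0, 0, -1], [-3, 10.5, -3, 0, 0, 0, -1], [-4, 14, -5, 0, 0, 0, -1], [-4.8, 17.4, -7, 0, 0, 0, -1], [-4.8, 17.4, -9.5, 0, 0, 0, -1], [-4.8, 17.4, -9.5, 0, 0, 0, -1], [-4.8, 17.4, -9.5, 0, 0, 0, -1], [-4.8, 17.4, -9.5, 0, 0, 0, -1], [-4.8, 17.4, -9.5, 0, 0, 0, -1]])

```text
t: 0.98
ee_pos: [578.3, 173.3, 129.2]
orientation: [2.222, 2.219, 0.003]
ft_force: [0.9, 0.6, 0.3]
width: 24.9
grasp_force: 0.0
```

Run:
```python
from h import *
d=snap('wrist','w1'); o=d['obs']; print(o['t'],o['ee_pos'],o['width'],o['ft_force'])
h=cv2.cvtColor(d['image'],cv2.COLOR_RGB2HSV); m=cv2.inRange(h,(0,170,90),(8,255,255))
n,_,s,c=cv2.connectedComponentsWithStats(m)
for i in range(1,n):
    if s[i,4]>60: print(c[i],s[i],wonz(d,*c[i],54).round(1))
snap('scene','s1')
```

```text
0.9833 [578.31351987 173.30105015 129.22399187] 24.937990308118387 [0.94375868 0.60150069 0.29444916]
[250.04046243 194.78612717] [ 233  176   35   38 1038] [576.1 176.5  54. ]
```

View pics/w1.png

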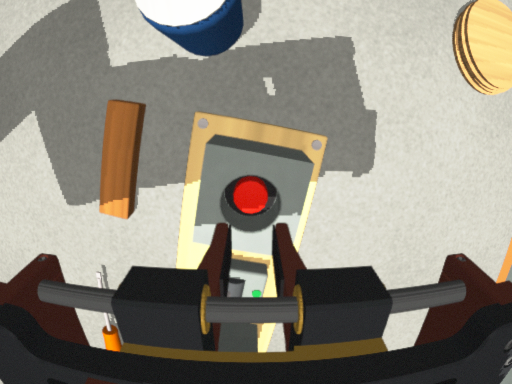

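The wrist view shows the red key at (250,195), just ahead of the finger tips, fully visible in its well and centred at (576,176). The fingers are still closing. I shift slightly, finish closing and go down to just above the key.

servo_tool(increments=[[-0.1, 0.2, 0, 0, 0, 0, -1], [-0.1, 0.2, 0, 0, 0, 0, -1], [-0.1, 0.2, 0, 0, 0, 0, -1], [-0.1, 0.2, 0, 0, 0, 0, -1], [-0.1, 0.2, -2, 0, 0, 0, -1], [-0.1, 0.2, -4, 0, 0, 0, -1], [-0.1, 0.2, -5, 0, 0, 0, -1], [-0.1, 0.2, -5, 0, 0, 0, -1], [-0.1, 0.2, -5, 0, 0, 0, -1]])

```text
t: 1.83
ee_pos: [575.7, 176.0, 77.3]
orientation: [-2.221, -2.221, 0.002]
ft_force: [-0.4, 0.1, -0.0]
width: 0.3
grasp_force: 0.0
```

Run:
```python
from h import *
d=snap('wrist','w2'); o=d['obs']; print(o['t'],o['ee_pos'],o['width'],o['ft_force'])
a=d['image']
b=snap('scene','s2')['image']
cv2.imwrite('pics/m2.png',np.hstack([cv2.resize(a[120:300,150:360],(420,360)),cv2.resize(b[165:245,260:360],(375,360)[:2])])[:,:,::-1])
```

```text
1.8333 [575.69793163 175.95285014  77.34734692] 0.2615255404677468 [-0.39590761  0.07829649 -0.01789272]
```

View pics/m2.png

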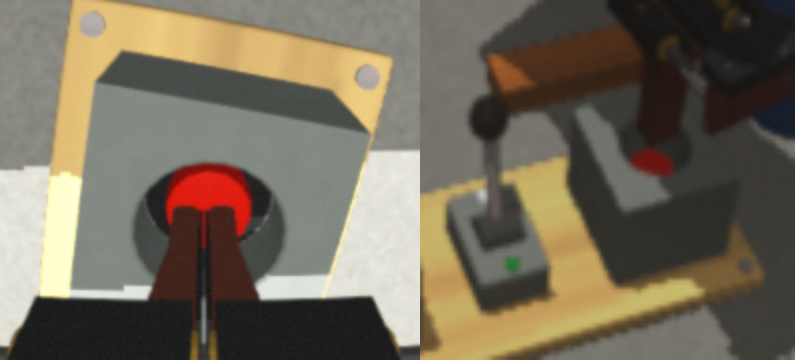

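The fingers are shut and over the middle of the well: in the crop the tip is at (205,215), over the red key at (208,195). Pressing now.

servo_tool(increments=[[0, 0, -1, 0, 0, 0, -1], [0, 0, -1.8, 0, 0, 0, -1], [0, 0, -2.3, 0, 0, 0, -1], [0, 0, -2.6, 0, 0, 0, -1], [0, 0, -2.8, 0, 0, 0, -1], [0, 0, -2.9, 0, 0, 0, -1], [0, 0, -2.9, 0, 0, 0, -1]])

```text
t: 2.52
ee_pos: [575.8, 176.0, 48.7]
orientation: [-2.221, -2.221, 0.001]
ft_force: [-1.9, 0.1, 4.0]
width: 0.4
grasp_force: 2.3
```

servo_tool(increments=[[0, 0, -0.1, 0, 0, 0, -1], [0, 0, -0.15, 0, 0, 0, -1], [0, 0, -0.15, 0, 0, 0, -1]])

```text
t: 2.77
ee_pos: [575.8, 176.0, 48.3]
orientation: [-2.221, -2.221, 0.001]
ft_force: [-4.8, -1.4, 12.2]
width: 0.1
grasp_force: 5.9
```

The force has gone from 4 to 12 N, so the key is on its stop. Holding.

servo_tool(increments=[[0, 0, 0, 0, 0, 0, -1], [0, 0, 0, 0, 0, 0, -1], [0, 0, 0, 0, 0, 0, -1], [0, 0, 0, 0, 0, 0, -1], [0, 0, 0, 0, 0, 0, -1], [0, 0, 0, 0, 0, 0, -1], [0, 0, 0, 0, 0, 0, -1], [0, 0, 0, 0, 0, 0, -1], [0, 0, 0, 0, 0, 0, -1], [0, 0, 0, 0, 0, 0, -1], [0, 0, 0, 0, 0, 0, -1], [0, 0, 0, 0, 0, 0, -1]])

```text
t: 3.77
ee_pos: [575.8, 176.0, 48.2]
orientation: [-2.221, -2.221, 0.0]
ft_force: [-3.9, -1.4, 12.7]
width: 0.4
grasp_force: 5.9
```

The key was held down for over a second at about 12 N. Now straight up, then round to the robot's side of the ball, staying high.

servo_tool(increments=[[0, 0, 1, 0, 0, 0, -1], [0, 0, 3, 0, 0, 0, -1], [0, 0, 6, 0, 0, 0, -1], [0, 0, 9, 0, 0, 0, -1], [0, 0, 11, 0, 0, 0, -1], [-2.5, -2.5, 11, 0, 0, 0, -1], [-5, -5, 11, 0, 0, 0, -1], [-7.5, -7.5, 11, 0, 0, 0, -1], [-9.2, -10.4, 11, 0, 0, 0, -1], [-9.2, -10.4, 11, 0, 0, 0, -1], [-9.2, -10.4, 11, 0, 0, 0, -1]])

```text
t: 4.68
ee_pos: [483.5, 71.1, 157.7]
orientation: [2.224, 2.219, 0.001]
ft_force: [-0.3, 0.4, 0.1]
width: 0.4
grasp_force: 0.0
```

Run:
```python
from h import *
d=snap('wrist','w3'); o=d['obs']; print(o['t'],o['ee_pos'],o['width'],o['ft_force'])
S=snap('scene','s3'); D=snap('side','d3')
cv2.imwrite('pics/m3.png',np.hstack([cv2.resize(d['image'][100:384,130:430],(400,380)),cv2.resize(S['image'][165:260,200:360],(390,380))])[:,:,::-1])
```

```text
4.6833 [483.49642688  71.05261259 157.67282265] 0.38297019209126915 [-0.34827072  0.44642673  0.09866362]
```

View pics/m3.png

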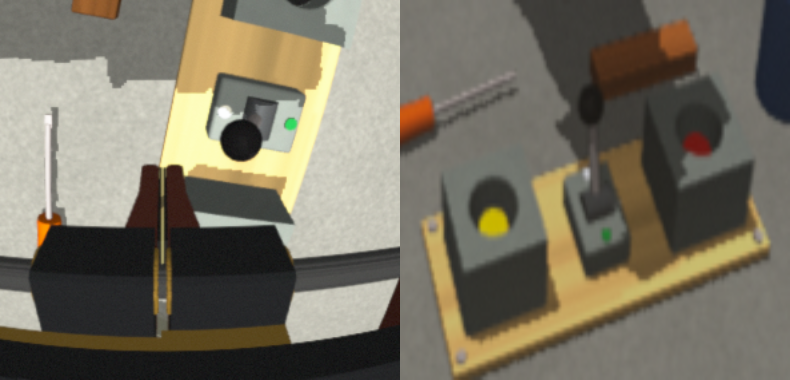

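The ball is at crop (241,141), which is wrist pixel (311,205), ahead of the finger tips and still leaning towards the robot. I check its position, and that the red key is up.

Run:
```python
from h import *
L=lambda f:pickle.load(open(f+'.pkl','rb'))
print(wonz(L('w3'),310.8,205.4,96))
for f in('scene0','s3'):
    S=L(f);m=cv2.inRange(cv2.cvtColor(S['image'],cv2.COLOR_RGB2HSV)[185:220,300:345],(0,170,60),(8,255,255)); ys,xs=np.nonzero(m); print(xs.mean()+300,ys.min()+185,ys.max()+185,len(xs))
```

```text
[530.68778158  69.47296274  96.        ]
321.4 198 203 55
321.4594594594595 198 202 37
```

The key is back up (same pixel rows as before) and the ball is at (530,70). Descend, then push along the panel's x axis.

servo_tool(increments=[[0, 0, -3, 0, 0, 0, -1], [0, 0, -6, 0, 0, 0, -1], [0, 0, -7.2, 0, 0, 0, -1], [0, 0, -7.2, 0, 0, 0, -1], [1, -0.1, -7.2, 0, 0, 0, -1], [2, -0.2, -7.2, 0, 0, 0, -1], [3, -0.4, -7.2, 0, 0, 0, -1], [4, -0.6, -7.2, 0, 0, 0, -1], [5, -0.8, -7.2, 0, 0, 0, -1], [6, -1, -7.2, 0, 0, 0, -1], [6.5, -1.1, -7.2, 0, 0, 0, -1], [7, -1.2, -7.2, 0, 0, 0, -1], [7, -1.2, -7.2, 0, 0, 0, -1]])

```text
t: 5.92
ee_pos: [555.1, 59.8, 85.2]
orientation: [2.221, 2.221, 0.001]
ft_force: [0.1, -0.1, 0.2]
width: 0.3
grasp_force: 0.0
```

servo_tool(increments=[[0.2, 0, 0, 0, 0, 0, -1], [0.4, -0.1, 0, 0, 0, 0, -1], [0.5, -0.1, 0, 0, 0, 0, -1], [0.5, -0.1, 0, 0, 0, 0, -1]])

```text
t: 6.25
ee_pos: [558.8, 59.0, 85.0]
orientation: [-2.221, -2.221, 0.001]
ft_force: [-0.5, -0.1, -1.4]
width: 0.4
grasp_force: 0.3
```

Run:
```python
from h import *
d=snap('wrist','w4'); S=snap('scene','s4')
cv2.imwrite('pics/m4.png',np.hstack([cv2.resize(d['image'][100:384,130:430],(400,380)),cv2.resize(S['image'][165:260,200:360],(390,380))])[:,:,::-1])
```

```text
(no output)
```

View pics/m4.png

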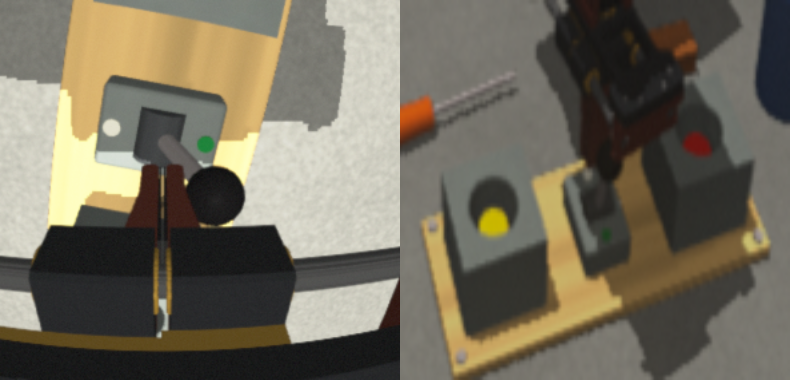

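The ball, at crop (215,195), now leans away, past the pivot towards the green dot. I push on to feel the stop.

servo_tool(increments=[[0.2, 0, 0, 0, 0, 0, -1], [0.4, -0.1, 0, 0, 0, 0, -1], [0.5, -0.1, 0, 0, 0, 0, -1], [0.5, -0.1, 0, 0, 0, 0, -1]])

```text
t: 6.68
ee_pos: [564.3, 58.0, 85.2]
orientation: [2.221, 2.221, 0.0]
ft_force: [-0.6, 0.3, -1.0]
width: 0.4
grasp_force: 0.2
```

servo_tool(increments=[[0.2, 0, 0, 0, 0, 0, -1], [0.3, 0, 0, 0, 0, 0, -1], [0.3, 0, 0, 0, 0, 0, -1]])

```text
t: 6.93
ee_pos: [567.3, 58.0, 85.2]
orientation: [2.221, 2.221, 0.0]
ft_force: [-1.4, -0.7, -0.9]
width: 0.2
grasp_force: 0.3
```

servo_tool(increments=[[0.2, 0, 0, 0, 0, 0, -1], [0.3, 0, 0, 0, 0, 0, -1], [0.3, 0, 0, 0, 0, 0, -1]])

```text
t: 7.18
ee_pos: [568.0, 58.0, 85.0]
orientation: [-2.219, -2.219, 0.005]
ft_force: [-7.8, -0.0, 5.0]
width: 0.2
grasp_force: 3.8
```

The force jumped to 8 N, so the lever is on its stop. Hold briefly, back off and rise.

servo_tool(increments=[[0, 0, 0, 0, 0, 0, -1], [0, 0, 0, 0, 0, 0, -1], [-1, 0.1, 0, 0, 0, 0, -1], [-3, 0.4, 0, 0, 0, 0, -1], [-6, 0.8, 0, 0, 0, 0, -1], [-7, 0.8, 3, 0, 0, 0, -1], [-7, 0.8, 7, 0, 0, 0, -1], [-7, 0.8, 10, 0, 0, 0, -1], [-7, 0.8, 10, 0, 0, 0, -1], [-7, 0.8, 10, 0, 0, 0, -1]])

```text
t: 8.02
ee_pos: [501.4, 66.3, 187.2]
orientation: [2.219, 2.219, 0.007]
ft_force: [-0.3, 0.2, -0.7]
width: 0.4
grasp_force: 0.0
```

Run:
```python
from h import *
d=snap('wrist','w5'); S=snap('scene','s5'); print(d['obs']['ee_pos'],d['obs']['ft_force'])
cv2.imwrite('pics/m5.png',np.hstack([cv2.resize(d['image'],(400,300)),cv2.resize(S['image'][140:290,130:390],(400,300))])[:,:,::-1])
```

```text
[501.41942476  66.29387348 187.15319871] [-0.3089064   0.19976535 -0.74364695]
```

View pics/m5.png

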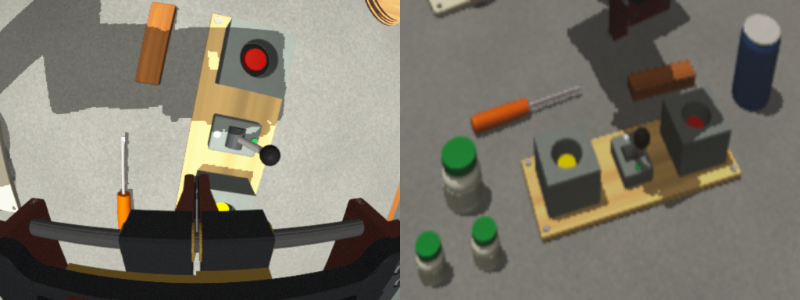

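The lever leans fully away, with the ball at (270,155) beyond the green dot. Both keys look up, nothing else has moved, and the arm is clear. Handing in.

Run:
```python
from h import *
print(wonz(pickle.load(open('w5.pkl','rb')),345.6,198.4,95)); print(ctrl.close_job())
```

```text
[589.18625848  59.98303196  95.        ]
the job is handed in; nothing more can be done
None
```

The job is handed in, with no verdict returned: the red key was held fully down for over 1 s at about 12 N and came back up, then the toggle was pushed to its far stop (ball measured at x 589 mm, where a full throw should put it), with the yellow key and the objects standing about left untouched.

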